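# Seat a gramophone governor on its sprung drive tongue and swing the clamp over

### The job

Lift the chrome governor into the round bore of the green test jig and, without forcing it, turn it gently under light pressure until you feel it drop over the drive tongue and its flange sits fully down, flush on the jig. Only then swing the red-handled clamp fully shut over it and let go. Leave the other things on the counter as they lie.

Things in the scene. Friction and masses are not known exactly. Their poses are not given: they have to be found in the camera images.
- governor: Chrome governor unit, loose, 0.28 to 0.46 kg, 56 mm tall, standing upright. Origin: centre of its underside, z up. Brass spigot 43 mm diameter, z 0 to 12 (lowest 6 mm: 31 x 27 mm), with an 8.5 mm wide slot right across it along the governor's x, 12 mm deep; flange 60 mm diameter, z 12 to 19; body with flats z 19 to 53; brass cap 20 mm diameter, z 53 to 56. Half a turn fits the same.
- governor_flats (a point): Middle of the governor's upright body, where to grip: 41 mm above its underside, axes as the governor. The body is 26 mm wide along x between two flat sides (fingers close along x, the same direction as the slot below) and 30 mm along y. Brass fly-weights on its y sides reach to y = +-31 mm at 26 to 42 mm above the underside.
- jig: Test jig fixed to the counter; origin under the bore's centre at counter height, z up. Green block 100 x 100 mm, top at z = 40 mm. Dark foot plate 10 mm thick, x +-65, y -65 to +125 mm; hinge cheeks at y = 69 to 95, |x| < 22, up to z = 104 mm. Fully seated, the governor's flange lies on the block's top, its origin at z = 28 mm. Over 40 N between governor and jig damages them.
- bore (a point): Centre of the mouth of the round bore, 45.5 mm diameter with a 2 mm chamfer, in the plane of the jig's top, axes as the jig. In it a hub bears a brass tongue 30 x 6 mm, top 4 mm below this point, to enter the governor's slot. It points anywhere within 0.72 rad either way of the jig's x; this angle is not measured, but shows from above while the bore is empty.
- hub (a point): Fixed point on hub axis, 4 mm below the bore's mouth, axes as the jig. Hub turns stiffly (0.12 N m) and gives down 4 mm on a spring (2.6 N at first, 11.5 N at the end, then solid). With slot and tongue unmatched the flange stays 8 mm proud (4 with the spring flat). Within about 0.07 rad of a match the tongue springs into the slot, the push vanishes and the governor can go down.
- clamp (a joint): Hinged clamp on the jig, rad: 0 = fully shut on its stop (strap level over the bore, rubber pad about 1 mm above the cap of a seated governor); grows as it opens up and away to the jig's +y; starts at 2.05 to 2.3, at most 2.4. Stiff hinge (0.25 N m): stays where it is left. Steel strap 22 mm wide, 10 mm thick.
- clamp_hinge (a point): The clamp's hinge line (it runs along the jig's x) at the strap's middle: jig frame (0, 80, 92) mm. Its axes turn with the clamp.
- clamp_grip (a point): Grip point on the axis of the clamp's round red handle, 12 mm diameter, along the jig's x at the strap's end, 130 mm from the hinge line; it sticks out of the strap from x = -11 to -62 mm, the point is at x = -42. In the jig's frame at angle a: y = 80 - 130 cos a, z = 92 + 130 sin a (mm). The round bar can turn between the fingers, so it can be pinched from above and led round the arc.
- brush: Bystander: red enamel record brush, 110 x 32 mm, 38 mm tall, loose; origin under its centre.
- diaphragm: Bystander: mica disc in a brass ring, 68 mm diameter, 8 mm tall, loose; origin under its centre.
- plinth: Bystander: walnut plinth corner, 90 x 90 mm, 55 mm tall, loose; origin under its centre.
- oil: Bystander: amber oil bottle, 44 mm diameter, 85 mm tall, loose; origin under its centre.
- screwdriver: Bystander: screwdriver, 160 mm long, lying on the counter, loose.
- tin: Bystander: small blue needle tin, 52 mm diameter, 30 mm tall, loose; origin under its centre.
There are look-alikes about, which are no part of the job. Leave any blue look-alike of the jig alone.

How it is judged:
On the way, in this order (a step that is already met when the one before it is completed fails the run):
1. the governor is fully home in the jig while the clamp is still open (z of governor in the frame of jig between 0.025 and 0.03 m and horizontal distance between governor and bore below 0.004 m and angle between governor's own z axis and vertical below 0.05 rad and value of joint clamp above 1.2 rad), for 0.3 s.
2. the clamp is shut over it (value of joint clamp below 0.06 rad), for 0.2 s.
At the end, for the whole second after the job is handed in: The governor is at rest in the bore, upright within 0.05 rad, centred within 4 mm, its flange less than 2 mm above the jig's top face, and the clamp is shut over it to within 0.06 rad (z of governor in the frame of jig between 0.025 and 0.03 m and horizontal distance between governor and bore below 0.004 m and angle between governor's own z axis and vertical below 0.05 rad and value of joint clamp below 0.06 rad and linear speed of governor below 0.02 m/s); the robot touches nothing.
It fails at once if governor and jig (with clamp and hub) pressed together with more than 40 N (contact force between governor and jig above 40 N).
It fails at once if the clamp swung over (below 0.9 rad) while the governor is not fully down in the bore (value of joint clamp below 0.9 rad and (z of governor in the frame of jig above 0.032 m or horizontal distance between governor and bore above 0.006 m)).
It fails at once if a bystander moved by more than 30 mm (distance of any of brush, diaphragm, plinth, oil, screwdriver, tin from where it was at the start of the episode above 0.03 m).
It also fails if it takes over 72 s, if anything falls off the work surface, if the arm or the gripper's body presses on something with over 40 N, if the wrist force passes 120 N, or if a joint passes its speed limit or range.

### The arm

A 6-joint arm with a two-finger parallel gripper is mounted at the origin on the work surface. World frame = base frame: x ahead of the robot, y to its left, z up, the work surface at z = 0. Lengths are in m, angles in rad, forces in N, time in s.
With the tool pointing down it reaches from about 0.375 to 0.9 m from the base axis. Payload 3.1 kg.
Tool frame: the origin (TCP) lies between the finger pads; the fingertips stand 17 mm ahead of it and the grasp point (between the pads) lies 2 mm behind it; z points along the fingers, y is the line along which they close (so a half turn about z gives the same grasp; the last joint's range is limited). The gripper opens to 85 mm and grips with 20 to 120 N. Pads are 22 mm wide; open, the fingers measure 114 mm over their backs; the gripper's body (76 mm by 85 mm) begins 54 mm behind the grasp point. The pads swing forward as they close: fully open they stand 13 mm farther back than shut.
Start: joints at [0.933, 0.527, 1.433, -0, 1.181, -0.178], TCP at [0.277, 0.56, 0.209] pointing down, gripper open.
Joint ranges: [-3.08, 3.08], [-0.75, 2.2], [0.22, 2.44], [-1.43, 4.57], [0, 2.65], [-2.85, 2.85]. Speed limits (rad/s): [2.79, 2.79, 3.14, 3.14, 3.14, 3.14].

### API

Orientations are given as a unit quaternion [x, y, z, w].
In Python, from station import sense, vision, order gives the robot as it stands.
- The arm moves only by the shell command python3 -m crank 'ROWS' [OPENING] [FORCE]. ROWS is JSON, a list of rows, each an object with "dp": the shift along the world's x, y, z in units of 30 mm (1.0 is 30 mm), a list of three; "angular": the turn, a rotation vector about the world's x, y, z in degrees, a list of three. In form: [{"dp": [dx, dy, dz], "angular": [ax, ay, az]}, ...]. A call has 1 to 20 rows; each row shifts and turns the commanded pose from where the row before left it; what a row does not reach is not made up. A row lasts 1/10 s, in which the tool goes at most 50 mm and 8.59 degrees, less where a joint would pass 70% of its speed; a pose out of reach is approached as far as the arm can. A call is refused whole if a number of a shift passes 1 or a number of a turn 8.59, either way. A call with a gripper value outside its range is refused whole. OPENING is the closure, from 0 (fully open) to 1 (shut), set as the call begins (- or left out, the last holds). The fingers move at their own pace and stop on an object; FORCE is the grip in N (left out, the last holds). Time passes only in rows, so rows that do not move let the fingers close. It gives the time, the measured TCP pose, the force, the opening and the grip force at its end, in the units of the state.
- sense(): the state, without advancing time (a new reading comes with each control period).
- vision.snapshot(name): name is "scene" or "top" or "wrist"; returns a dict with "image" (400x640x3 uint8, blue, green, red), "range_z" (400x640 float32, m along the optical axis (not along the pixel's ray), 0 where there is no reading), "mtx" (3x3 intrinsics, pixels), "pose" (4x4, takes a point from camera to world coordinates); the wrist camera has in their place "mount" (4x4, takes a point from camera to tool coordinates, whose origin is the TCP and whose axes are the flange's). Camera axes: x right, y down, z forward; pixel columns grow to the right and rows downward; lengths in m; the calibration is good to about 2 mm. A picture is of the moment at which its call begins: read the wrist's pose just before it.
- order.sign_off(): hands the job in; it is judged then, once.
The state is a dict: "t": time; "q": joint angles; "qd": joint speeds; "tau": joint torques, N m; "tcp_pos": TCP position; "tool_rot": TCP orientation; "force": force on the tool from outside, world axes, zero at the start; "ft_torque": the same for the moment, N m; "finger_gap": opening from 0.0 (shut) to 1.0 (fully open); "gripper_force": force on a finger pad.
Only numpy, scipy, OpenCV 4.12 (cv2) and the standard library are available. Lean on these libraries where they do the work, as an engineer would, in place of code of your own. Each camera call takes 0.05 s, during which the arm holds its last target. There are 200 camera calls.

## Working session

There is one attempt and no reset: what is moved stays moved. The work goes in short steps, Python scripts to look and compute and a shell command to move; the robot and the scene stay as the last step left them, time stands still between calls to the robot, and variables do not carry over. Pictures are saved under pics/ and viewed, at most 10 in all, crops included, and the job is handed in when it is done.

```bash
ls; mkdir -p pics; python3 - <<'E'
from station import sense, vision
import cv2, numpy as np, pickle
s=sense(); print(s)
for n in ("scene","top"):
    v=vision.snapshot(n); pickle.dump(v,open(n+".pkl","wb")); cv2.imwrite(f"pics/{n}0.png",v["image"]); print(n,v["mtx"].round(1).tolist(),v["pose"].round(3).tolist())
E
```

```text
pics
{'t': 0.0, 'q': array([ 9.33506664e-01,  5.28477303e-01,  1.43391000e+00, -1.53434182e-05,
        1.18135456e+00, -1.78474834e-01]), 'qd': array([ 4.80527749e-04, -2.36629522e-03, -3.86984807e-04,  1.20179319e-03,
        9.82214746e-05,  1.15608627e-03]), 'tau': array([-4.99940088e-04, -4.42362785e+01, -1.78018302e+01, -2.43993163e-04,
        8.54230835e-03,  2.83879416e-05]), 'tcp_pos': array([0.27631004, 0.55976168, 0.20772436]), 'tool_rot': array([ 2.27397528e-01,  9.73801422e-01, -9.89262625e-04, -4.19747805e-04]), 'force': array([-0.76553301,  0.16422276, -0.30667769]), 'ft_torque': array([0.00935658, 0.02493261, 0.03918048]), 'gripper_force': 0.0, 'finger_gap': 1.0006071252521722}
scene [[455.8, 0.0, 324.9], [0.0, 455.8, 196.1], [0.0, 0.0, 1.0]] [[0.561, 0.676, -0.478, 1.073], [0.828, -0.458, 0.324, -0.408], [0.001, -0.577, -0.817, 1.04], [0.0, 0.0, 0.0, 1.0]]
top [[428.6, 0.0, 319.4], [0.0, 428.6, 197.4], [0.0, 0.0, 1.0]] [[0.019, -0.998, 0.055, 0.448], [-1.0, -0.02, -0.004, -0.014], [0.006, -0.055, -0.998, 1.495], [0.0, 0.0, 0.0, 1.0]]
```

View pics/top0.png

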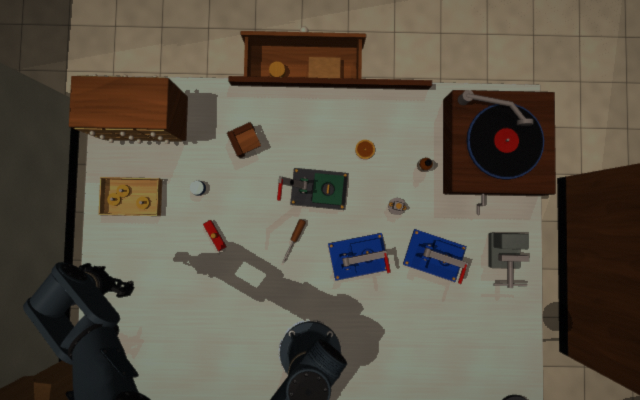

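View pics/scene0.png

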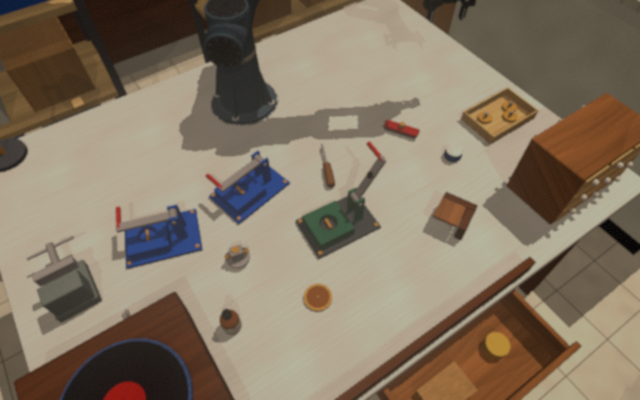

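Top view: green jig at about (320,188), clamp opened to image left (world +y); governor at (398,206). I'll measure both roughly and then go near.

```bash
cat > h.py <<'E'
import numpy as np, cv2, pickle
from scipy.spatial.transform import Rotation as R
from station import sense, vision
def wrist():
    s=sense(); v=vision.snapshot("wrist")
    T=np.eye(4); T[:3,:3]=R.from_quat(s["tool_rot"]).as_matrix(); T[:3,3]=s["tcp_pos"]
    v["pose"]=T@v["mount"]; return v
def ray(v,px,z):  # pixels (N,2) onto plane z
    px=np.atleast_2d(px).astype(float); d=np.c_[px,np.ones(len(px))]@np.linalg.inv(v["mtx"]).T@v["pose"][:3,:3].T
    o=v["pose"][:3,3]; return o+d*((z-o[2])/d[:,2])[:,None]
def cloud(v):
    h,w=v["range_z"].shape; u,r=np.meshgrid(np.arange(w),np.arange(h))
    c=np.stack([u,r,np.ones_like(u)],-1)@np.linalg.inv(v["mtx"]).T*v["range_z"][...,None]
    return c@v["pose"][:3,:3].T+v["pose"][:3,3]
def proj(v,P):
    c=(np.atleast_2d(P)-v["pose"][:3,3])@v["pose"][:3,:3]@v["mtx"].T; return c[:,:2]/c[:,2:]
def rect(pts):  # centre, sizes, angle of long side (deg)
    (c,s,a)=cv2.minAreaRect(pts.astype(np.float32)*1000); 
    return np.round(c,1),np.round(s,1),round(a,1)
E
python3 - <<'E'
from h import *
v=pickle.load(open("top.pkl","rb")); P=cloud(v); 
hsv=cv2.cvtColor(v["image"],cv2.COLOR_BGR2HSV)
c=P[160:215,260:360]; H=hsv[160:215,260:360]
for nm,lo,hi in (("plate",.004,.016),("block",.033,.047)):
    m=(c[...,2]>lo)&(c[...,2]<hi); print(nm,m.sum(),rect(c[m][:,:2]))
g=(H[...,0]>50)&(H[...,0]<85)&(H[...,1]>80); print("green",g.sum(),rect(c[g][:,:2]),c[g].mean(0).round(3), np.median(c[g][:,2]))
red=((H[...,0]<6)|(H[...,0]>174))&(H[...,1]>150); print("red",red.sum(),c[red].mean(0).round(3),rect(c[red][:,:2]))
k=P[190:220,382:415]; m=(k[...,2]>.01)&(k[...,2]<.09); print("gov",m.sum(),rect(k[m][:,:2]),k[m].max(0).round(3)); t=k[k[...,2]>.046];print(len(t),t.mean(0),rect(t[:,:2]))
print("floor z",np.median(P[225:240,330:400,2]))
w=wrist(); print(w["mount"].round(3).tolist(),w["mtx"].round(1).tolist())
a=cv2.resize(v["image"][160:225,260:420],None,fx=5,fy=5,interpolation=2); cv2.imwrite("pics/crop.png",a)
E
```

```text
plate 1329 (array([565.8,  14.4]), array([189., 346.]), 1.1)
block 723 (array([559.3, -38.8]), array([119.3, 100.2]), 85.4)
green 772 (array([550.7, -41.4]), array([146.7, 153.3]), 31.5) [ 0.558 -0.045  0.044] 0.04001239557724179
red 62 [0.537 0.099 0.229] (array([493.5,  58.5]), array([164.2,  50.2]), 41.1)
gov 240 (array([ 511.7, -295.4]), array([75.8, 84. ]), 80.5) [ 0.548 -0.257  0.062]
79 [ 0.50162702 -0.26863907  0.14512791] (array([ 486.1, -159.1]), array([ 32.5, 297.5]), 8.5)
floor z 0.0006711159067468442
[[0.0, -0.961, -0.277, 0.072], [1.0, 0.0, 0.001, -0.001], [-0.001, -0.277, 0.961, -0.164], [0.0, 0.0, 0.0, 1.0]] [[296.3, 0.0, 319.5], [0.0, 296.3, 200.1], [0.0, 0.0, 1.0]]
```

View pics/crop.png

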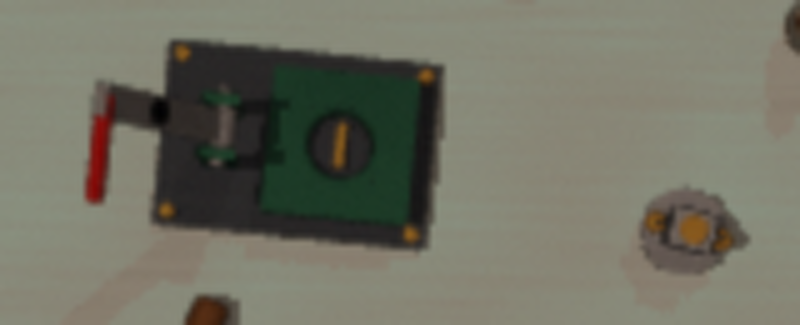

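The crop shows the bore at crop (340,145), its tongue lying about along world x, the handle pointing to world -x, and the governor cap at (693,229) with fly-weights at (655,222) and (727,240). So jig yaw is about -6°, governor yaw about -14°, cap near (0.504,-0.287). I'll move above the jig for a close look.

```bash
python3 -m crank '[{"dp":[0.45,-0.97,0.2],"angular":[0,0,-3.6]},{"dp":[0.45,-0.97,0.2],"angular":[0,0,-3.6]},{"dp":[0.45,-0.97,0.2],"angular":[0,0,-3.6]},{"dp":[0.45,-0.97,0.2],"angular":[0,0,-3.6]},{"dp":[0.45,-0.97,0.2],"angular":[0,0,-3.6]},{"dp":[0.45,-0.97,0.2],"angular":[0,0,-3.6]},{"dp":[0.45,-0.97,0.2],"angular":[0,0,-3.6]},{"dp":[0.45,-0.97,0.2],"angular":[0,0,-3.6]},{"dp":[0.45,-0.97,0.2],"angular":[0,0,-3.6]},{"dp":[0.45,-0.97,0.2],"angular":[0,0,-3.6]},{"dp":[0.45,-0.97,0.2],"angular":[0,0,-3.6]},{"dp":[0.45,-0.97,0.2],"angular":[0,0,-3.6]},{"dp":[0.45,-0.97,0.2],"angular":[0,0,-3.6]},{"dp":[0.45,-0.97,0.2],"angular":[0,0,-3.6]},{"dp":[0.45,-0.97,0.2],"angular":[0,0,-3.6]},{"dp":[0.45,-0.97,0.2],"angular":[0,0,-3.6]},{"dp":[0.45,-0.97,0.2],"angular":[0,0,-3.6]},{"dp":[0.45,-0.97,0.2],"angular":[0,0,-3.6]},{"dp":[0.45,-0.97,0.2],"angular":[0,0,-3.6]},{"dp":[0.45,-0.97,0.2],"angular":[0,0,-3.6]},{"dp":[0,0,0],"angular":[0,0,0]},{"dp":[0,0,0],"angular":[0,0,0]}]' 0 || true
python3 -m crank '[{"dp":[0.45,-0.97,0.2],"angular":[0,0,-3.6]},{"dp":[0.45,-0.97,0.2],"angular":[0,0,-3.6]},{"dp":[0.45,-0.97,0.2],"angular":[0,0,-3.6]},{"dp":[0.45,-0.97,0.2],"angular":[0,0,-3.6]},{"dp":[0.45,-0.97,0.2],"angular":[0,0,-3.6]},{"dp":[0.45,-0.97,0.2],"angular":[0,0,-3.6]},{"dp":[0.45,-0.97,0.2],"angular":[0,0,-3.6]},{"dp":[0.45,-0.97,0.2],"angular":[0,0,-3.6]},{"dp":[0.45,-0.97,0.2],"angular":[0,0,-3.6]},{"dp":[0.45,-0.97,0.2],"angular":[0,0,-3.6]},{"dp":[0.45,-0.97,0.2],"angular":[0,0,-3.6]},{"dp":[0.45,-0.97,0.2],"angular":[0,0,-3.6]},{"dp":[0.45,-0.97,0.2],"angular":[0,0,-3.6]},{"dp":[0.45,-0.97,0.2],"angular":[0,0,-3.6]},{"dp":[0.45,-0.97,0.2],"angular":[0,0,-3.6]},{"dp":[0.45,-0.97,0.2],"angular":[0,0,-3.6]},{"dp":[0.45,-0.97,0.2],"angular":[0,0,-3.6]},{"dp":[0.45,-0.97,0.2],"angular":[0,0,-3.6]},{"dp":[0,0,0],"angular":[0,0,0]},{"dp":[0,0,0],"angular":[0,0,0]}]' 0
python3 - <<'E'
from h import *
s=sense(); print(s["t"],s["tcp_pos"],s["q"].round(2),s["force"].round(1))
w=wrist(); pickle.dump(w,open("w1.pkl","wb")); cv2.imwrite("pics/w1.png",w["image"])
E
```

```text
t: 2.15
tcp_pos: [0.5195, 0.0361, 0.3163]
tool_rot: [0.714, 0.7, -0.0, -0.001]
force: [0.8, 0.0, -0.4]
finger_gap: 1.001
gripper_force: 0.0
2.15 [0.51952424 0.03612946 0.316331  ] [-0.15  0.27  1.55  0.    1.33 -0.13] [ 0.8  0.  -0.4]validation failed for argument at $...
```

View pics/w1.png

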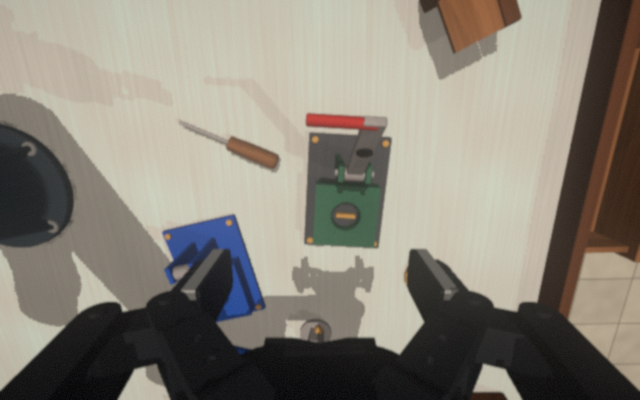

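The wrist view shows the jig upright in the picture: tongue at (345,215), plate screws near (315,140), (386,143), (309,240), (376,242), red handle at (345,122); governor at (317,330).

```bash
python3 - <<'E'
from h import *
w=pickle.load(open("w1.pkl","rb")); P=cloud(w)
im=cv2.resize(w["image"],None,fx=4,fy=4,interpolation=2); hsv=cv2.cvtColor(im,cv2.COLOR_BGR2HSV)
br=((hsv[...,0]>8)&(hsv[...,0]<28)&(hsv[...,1]>110)&(hsv[...,2]>90)).astype(np.uint8)
gr=((hsv[...,0]>50)&(hsv[...,0]<90)&(hsv[...,1]>80)&(hsv[...,2]>40)).astype(np.uint8)
f=lambda c:(np.asarray(c).reshape(-1,2)-1.5)/4
def comps(m,z,box,amin):
    n,l,st,ce=cv2.connectedComponentsWithStats(m)
    for i in range(1,n):
        x,y=ce[i]/4
        if st[i,4]>amin and box[0]<x<box[2] and box[1]<y<box[3]:
            ys,xs=np.where(l==i); q=ray(w,f(np.c_[xs,ys]),z)[:,:2]
            ev,V=np.linalg.eigh(np.cov(q.T)); d=V[:,1]*np.sign(V[0,1])
            print((x.round(1),y.round(1)),st[i,4],q.mean(0).round(4),"ax",np.degrees(np.arctan2(d[1],d[0])).round(1),(np.sqrt(12*ev)*1000).round(1))
print("tongue");comps(br,.036,(325,200,365,230),50)
print("screws");comps(br,.010,(300,130,395,250),15)
print("gov brass");comps(br,.05,(295,315,345,345),20)
# bore: hole in green block
sub=np.zeros_like(gr); sub[170*4:250*4,300*4:390*4]=gr[170*4:250*4,300*4:390*4]
cs,h=cv2.findContours(sub,cv2.RETR_CCOMP,cv2.CHAIN_APPROX_NONE)
for c,hh in zip(cs,h[0]):
    if cv2.contourArea(c)>1500:
        q=ray(w,f(c),.04)[:,:2]; print("hole" if hh[3]>=0 else "outer",cv2.fitEllipse((q*1000).astype(np.float32)) if hh[3]>=0 else rect(q))
red=((hsv[...,0]<6)|(hsv[...,0]>174))&(hsv[...,1]>150)
print("heights",[P[r,c].round(4).tolist() for c,r in ((355,230),(325,200),(345,215),(330,122),(315,190))])
ys,xs=np.where(red[110*4:135*4,300*4:390*4]); q=P[(ys//4+110),(xs//4+300)]; print("red",q.mean(0).round(4),q.std(0).round(4), np.median(q[:,2]))
E
```

```text
tongue
(np.float64(345.5), np.float64(215.6)) 1581 [ 0.5568 -0.047 ] ax -5.9 [ 8.7 29.8]
screws
(np.float64(315.1), np.float64(139.5)) 518 [0.5111 0.0702] ax -87.7 [8.5 8.8]
(np.float64(385.5), np.float64(143.7)) 528 [0.6211 0.0617] ax -49.1 [8.6 8.9]
(np.float64(345.5), np.float64(215.6)) 1581 [ 0.5589 -0.056 ] ax -5.9 [ 9.2 31.5]
(np.float64(309.8), np.float64(240.2)) 404 [ 0.4978 -0.0995] ax 84.0 [8.4 9.2]
(np.float64(375.6), np.float64(243.9)) 87 [ 0.611  -0.1086] ax 89.7 [3.1 5.5]
gov brass
(np.float64(318.1), np.float64(330.2)) 703 [ 0.5091 -0.2507] ax 88.9 [11.1 13.7]
heights [[0.5726, -0.0718, 0.0374], [0.5252, -0.0203, 0.0396], [0.5566, -0.0469, 0.0352], [0.5287, 0.1003, 0.2078], [0.5094, -0.0121, 0.0073]]
red [0.5333 0.1011 0.2091] [0.0143 0.0027 0.0212] 0.2075792406109011
```

```bash

python3 -m crank '[{"dp":[-0.05,-0.93,-0.2],"angular":[0,0,-1.2]},{"dp":[-0.05,-0.93,-0.2],"angular":[0,0,-1.2]},{"dp":[-0.05,-0.93,-0.2],"angular":[0,0,-1.2]},{"dp":[-0.05,-0.93,-0.2],"angular":[0,0,-1.2]},{"dp":[-0.05,-0.93,-0.2],"angular":[0,0,-1.2]},{"dp":[-0.05,-0.93,-0.2],"angular":[0,0,-1.2]},{"dp":[-0.05,-0.93,-0.2],"angular":[0,0,-1.2]},{"dp":[-0.05,-0.93,-0.2],"angular":[0,0,-1.2]},{"dp":[-0.05,-0.93,-0.2],"angular":[0,0,-1.2]},{"dp":[-0.05,-0.93,-0.2],"angular":[0,0,-1.2]},{"dp":[-0.05,-0.93,-0.2],"angular":[0,0,-1.2]},{"dp":[0,0,0],"angular":[0,0,0]},{"dp":[0,0,0],"angular":[0,0,0]}]' 0
python3 - <<'E'
from h import *
w=wrist(); pickle.dump(w,open("w2.pkl","wb")); 
a=proj(w,[[.504,-.287,.05]])[0].astype(int); print(a)
y0,x0=max(a[1]-60,0),max(a[0]-70,0)
P=cloud(w); k=P[y0:a[1]+60,x0:a[0]+70].reshape(-1,3)
for lo,hi in ((.0535,.06),(.044,.0525),(.014,.022)):
    m=(k[:,2]>lo)&(k[:,2]<hi)&(np.hypot(k[:,0]-.504,k[:,1]+.287)<.06); print(lo,m.sum(),k[m].mean(0).round(4),rect(k[m][:,:2]))
cv2.imwrite("pics/w2.png",cv2.resize(w["image"][y0:a[1]+60,x0:a[0]+70],None,fx=4,fy=4,interpolation=2)); print(x0,y0)
E
```

```text
t: 3.5
tcp_pos: [0.503, -0.2691, 0.2501]
tool_rot: [0.789, 0.614, 0.0, -0.001]
force: [-0.5, 1.4, 0.0]
finger_gap: 1.004
gripper_force: 0.0
[325 186]
0.0535 185 [ 0.5034 -0.2874  0.0549] (array([ 503.7, -286.9]), array([21.2, 19.5]), 87.5)
0.044 284 [ 0.5041 -0.2855  0.0507] (array([ 503.8, -287.6]), array([48.3, 25.5]), 75.5)
0.014 756 [ 0.5037 -0.2843  0.0179] (array([ 503.5, -286.9]), array([57.7, 59.1]), 80.0)
255 126
```

View pics/w2.png

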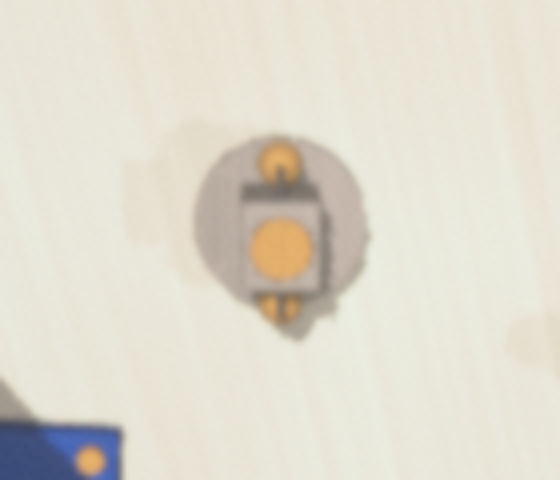

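The close crop shows the governor squared up with the tool (cap at crop (280,250), fly-weights above and below, tilt about 0°). Cap z 0.055 and sizes match. Descending to grip it.

```bash

python3 -m crank '[{"dp":[0,-0.075,-0.86],"angular":[0,0,0]},{"dp":[0,-0.075,-0.86],"angular":[0,0,0]},{"dp":[0,-0.075,-0.86],"angular":[0,0,0]},{"dp":[0,-0.075,-0.86],"angular":[0,0,0]},{"dp":[0.02,-0.075,-0.86],"angular":[0,0,0]},{"dp":[0,-0.075,-0.86],"angular":[0,0,0]},{"dp":[0,-0.075,-0.86],"angular":[0,0,0]},{"dp":[0,-0.075,-0.86],"angular":[0,0,0]},{"dp":[0,0,0],"angular":[0,0,0]},{"dp":[0,0,0],"angular":[0,0,0]}]' 0
python3 -m crank '[{"dp":[0,0,0],"angular":[0,0,0]},{"dp":[0,0,0],"angular":[0,0,0]},{"dp":[0,0,0],"angular":[0,0,0]},{"dp":[0,0,0],"angular":[0,0,0]},{"dp":[0,0,0],"angular":[0,0,0]},{"dp":[0,0,0],"angular":[0,0,0]},{"dp":[0,0,0],"angular":[0,0,0]},{"dp":[0,0,0],"angular":[0,0,0]}]' 1 50
```

```text
t: 4.55
tcp_pos: [0.5041, -0.2871, 0.0447]
tool_rot: [0.789, 0.614, 0.0, -0.0]
force: [0.3, 0.8, -0.4]
finger_gap: 0.999
gripper_force: 0.0
t: 5.35
tcp_pos: [0.5038, -0.2884, 0.0442]
tool_rot: [0.79, 0.614, -0.0, -0.0]
force: [1.0, 0.0, 0.3]
finger_gap: 0.003
gripper_force: 0.0
```

```bash
python3 - <<'E'
from h import *
w=wrist(); pickle.dump(w,open("w3.pkl","wb")); cv2.imwrite("pics/w3.png",w["image"]); print(sense()["finger_gap"])
E
```

```text
0.0019582670830277315
```

View pics/w3.png

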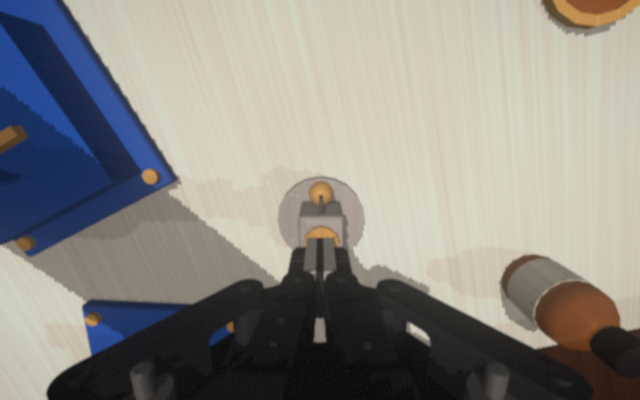

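Fingers shut beyond the governor's -y side; governor still upright at (320,215). Measure where it is now.

```bash
python3 - <<'E'
from h import *
w=pickle.load(open("w3.pkl","rb")); P=cloud(w)
print(sense()["tcp_pos"])
k=P[170:262,270:372]
for lo,hi in ((.0535,.06),(.048,.0533),(.014,.021)):
    m=(k[...,2]>lo)&(k[...,2]<hi); print(lo,m.sum(),k[m].mean(0).round(4),rect(k[m][:,:2]))
print([ (r,P[r,320].round(4).tolist()) for r in range(180,400,8)])
print([ (r,P[r,308].round(4).tolist()) for r in range(240,300,8)])
v=vision.snapshot("top"); Q=cloud(v)[190:225,375:420].reshape(-1,3); pickle.dump(v,open("top2.pkl","wb"))
E
```

```text
[ 0.50377823 -0.2883407   0.0442291 ]
0.0535 327 [ 0.5054 -0.2826  0.0548] (array([ 504.8, -282.9]), array([13.6, 19.2]), 75.8)
0.048 900 [ 0.5059 -0.2783  0.0513] (array([ 505.7, -278. ]), array([28.3, 25.7]), 77.0)
0.014 2685 [ 0.5052 -0.2813  0.0178] (array([ 504.8, -283.7]), array([51.7, 59. ]), 74.8)
[(180, [0.5101, -0.26, 0.018]), (188, [0.51, -0.2602, 0.0388]), (196, [0.5091, -0.2638, 0.0433]), (204, [0.5083, -0.267, 0.0484]), (212, [0.5071, -0.2715, 0.0485]), (220, [0.5063, -0.2748, 0.0525]), (228, [0.5054, -0.2782, 0.0558]), (236, [0.5042, -0.2831, 0.055]), (244, [0.5055, -0.2777, 0.0779]), (252, [0.5054, -0.278, 0.0859]), (260, [0.5055, -0.2777, 0.0941]), (268, [0.5056, -0.2773, 0.1016]), (276, [0.505, -0.2797, 0.1035]), (284, [0.5041, -0.2832, 0.1035]), (292, [0.5031, -0.2869, 0.1033]), (300, [0.5022, -0.2907, 0.103]), (308, [0.5013, -0.2941, 0.1035]), (316, [0.5002, -0.2984, 0.1028]), (324, [0.479, -0.3825, -0.0003]), (332, [0.4769, -0.3904, -0.0005]), (340, [0.4748, -0.3987, -0.001]), (348, [0.5053, -0.2785, 0.1427]), (356, [0.5054, -0.2781, 0.1459]), (364, [0.5053, -0.2781, 0.1484]), (372, [0.5053, -0.2782, 0.1508]), (380, [0.5055, -0.2777, 0.1535]), (388, [0.5055, -0.2776, 0.1557]), (396, [0.5052, -0.2786, 0.1568])]
[(240, [0.4998, -0.2762, 0.0732]), (248, [0.5001, -0.2764, 0.0821]), (256, [0.5003, -0.2767, 0.0896]), (264, [0.5007, -0.2764, 0.0978]), (272, [0.5008, -0.2769, 0.1034]), (280, [0.5015, -0.2755, 0.1118]), (288, [0.5017, -0.2754, 0.1173]), (296, [0.5018, -0.2757, 0.1217])]
```

```bash
python3 - <<'E'
from h import *
v=vision.snapshot("scene"); P=cloud(v)
a=proj(v,[[.504,-.288,.06]])[0].astype(int); print(a)
x0,y0=a[0]-60,a[1]-90
cv2.imwrite("pics/s2.png",cv2.resize(v["image"][y0:y0+130,x0:x0+130],None,fx=4,fy=4,interpolation=2))
for c in range(a[0]-10,a[0]+14,5): print(c,[(r,(P[r,c]*1000).round().astype(int).tolist()) for r in range(a[1]-24,a[1]+14,4)])
E
```

```text
[234 247]
224 [(223, [537, -299, 227]), (227, [540, -302, 219]), (231, [539, -305, 203]), (235, [536, -307, 185]), (239, [517, -307, 140]), (243, [440, -296, -2]), (247, [450, -301, -4]), (251, [462, -307, -1]), (255, [473, -312, -1]), (259, [483, -318, 0])]
229 [(223, [541, -290, 225]), (227, [542, -293, 213]), (231, [541, -295, 197]), (235, [538, -297, 178]), (239, [543, -301, 172]), (243, [548, -305, 165]), (247, [552, -309, 156]), (251, [562, -313, 158]), (255, [501, -306, 36]), (259, [501, -309, 19])]
234 [(223, [541, -280, 216]), (227, [540, -282, 200]), (231, [526, -281, 163]), (235, [536, -287, 165]), (239, [520, -286, 124]), (243, [545, -294, 150]), (247, [559, -300, 159]), (251, [563, -303, 150]), (255, [514, -297, 48]), (259, [517, -300, 34])]
239 [(223, [533, -267, 194]), (227, [420, -241, 0]), (231, [429, -247, -3]), (235, [442, -253, 0]), (239, [451, -258, -3]), (243, [461, -263, -5]), (247, [503, -276, 50]), (251, [514, -282, 52]), (255, [522, -287, 49]), (259, [517, -289, 23])]
244 [(223, [414, -223, -4]), (227, [425, -229, -4]), (231, [437, -235, -3]), (235, [446, -241, -5]), (239, [458, -247, -3]), (243, [469, -253, -4]), (247, [482, -259, 1]), (251, [511, -269, 34]), (255, [512, -272, 18]), (259, [521, -278, 17])]
```

View pics/s2.png

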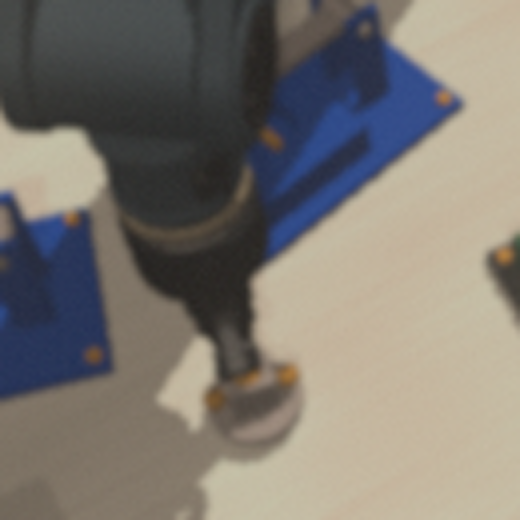

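The scene view shows the shut fingers hovering over the cap: the tips actually sit about 27 mm *behind* the reported TCP rather than ahead of it. Reopen, go 38 mm lower watching the force, and grip.

```bash

python3 -m crank '[{"dp":[0,0,0],"angular":[0,0,0]},{"dp":[0,0,0],"angular":[0,0,0]},{"dp":[0,0,0],"angular":[0,0,0]},{"dp":[0,0,0],"angular":[0,0,0]},{"dp":[0,0,0],"angular":[0,0,0]},{"dp":[0,0,0],"angular":[0,0,0]},{"dp":[0,0.03,-0.4],"angular":[0,0,0]},{"dp":[0,0,-0.4],"angular":[0,0,0]},{"dp":[0,0,0],"angular":[0,0,0]}]' 0
python3 -m crank '[{"dp":[0,0,-0.25],"angular":[0,0,0]},{"dp":[0,0,-0.2],"angular":[0,0,0]},{"dp":[0,0,0],"angular":[0,0,0]},{"dp":[0,0,0],"angular":[0,0,0]}]' 0
python3 -m crank '[{"dp":[0,0,0],"angular":[0,0,0]},{"dp":[0,0,0],"angular":[0,0,0]},{"dp":[0,0,0],"angular":[0,0,0]},{"dp":[0,0,0],"angular":[0,0,0]},{"dp":[0,0,0],"angular":[0,0,0]},{"dp":[0,0,0],"angular":[0,0,0]},{"dp":[0,0,0],"angular":[0,0,0]},{"dp":[0,0,0],"angular":[0,0,0]}]' 1 50
python3 - <<'E'
from h import *
w=wrist(); pickle.dump(w,open("w4.pkl","wb")); cv2.imwrite("pics/w4.png",w["image"])
E
```

```text
t: 6.4
tcp_pos: [0.5024, -0.2862, 0.018]
tool_rot: [0.79, 0.614, -0.0, -0.002]
force: [0.4, -0.8, -0.6]
finger_gap: 0.998
gripper_force: 0.0
t: 6.8
tcp_pos: [0.5038, -0.2874, 0.0066]
tool_rot: [0.79, 0.614, -0.0, -0.0]
force: [-0.1, -0.4, -0.0]
finger_gap: 1.003
gripper_force: 0.0
t: 7.6
tcp_pos: [0.504, -0.2876, 0.0072]
tool_rot: [0.79, 0.614, 0.0, 0.0]
force: [-0.5, 0.4, 5.0]
finger_gap: 0.291
gripper_force: 51.4
```

View pics/w4.png

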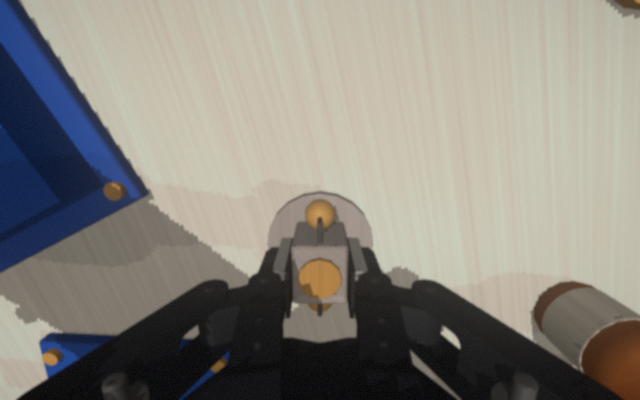

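Held: gap 0.29 ≈ 25 mm, cap at (320,278) squarely between the pads. Lift, and measure the cap's offset from the tool and the tongue from here.

```bash

python3 -m crank '[{"dp":[0,0,0.5],"angular":[0,0,0]},{"dp":[0,0,1],"angular":[0,0,0]},{"dp":[0.2,0.6,1],"angular":[0,0,0.9]},{"dp":[0.2,0.8,0.5],"angular":[0,0,0.9]},{"dp":[0.2,0.8,0],"angular":[0,0,0.9]},{"dp":[0.2,0.8,0],"angular":[0,0,0.9]},{"dp":[0.2,0.8,0],"angular":[0,0,0.9]},{"dp":[0.2,0.8,0],"angular":[0,0,0.9]},{"dp":[0.2,0.8,0],"angular":[0,0,0.9]},{"dp":[0.2,0.8,0],"angular":[0,0,0.9]},{"dp":[0.2,0.6,0],"angular":[0,0,0.9]},{"dp":[0,0,0],"angular":[0,0,0]},{"dp":[0,0,0],"angular":[0,0,0]}]'
python3 - <<'E'
from h import *
def brass(w,z,c,rad):
    im=cv2.resize(w["image"],None,fx=4,fy=4,interpolation=2); h=cv2.cvtColor(im,cv2.COLOR_BGR2HSV)
    m=(h[...,0]>8)&(h[...,0]<28)&(h[...,1]>100)&(h[...,2]>90); ys,xs=np.where(m); q=ray(w,(np.c_[xs,ys]-1.5)/4,z)[:,:2]
    q=q[np.hypot(*(q-c).T)<rad]; ev,V=np.linalg.eigh(np.cov(q.T)); d=V[:,1]*np.sign(V[0,1]); (cc,r)=cv2.minEnclosingCircle((q*1000).astype(np.float32))
    return len(q),q.mean(0).round(4),np.degrees(np.arctan2(d[1],d[0])).round(1),(np.sqrt(12*ev)*1000).round(1),np.round(cc,1),round(r,1)
s=sense(); t=s["tcp_pos"]
w4=pickle.load(open("w4.pkl","rb")); print("cap before lift",brass(w4,.056,(.504,-.287),.0115),"tcp .5040 -.2876")
w=wrist(); pickle.dump(w,open("w5.pkl","wb")); print(t, s["finger_gap"])
print("cap now",brass(w,t[2]+.049,t[:2],.0115)); print("tongue",brass(w,.036,(.557,-.0475),.018))
y=R.from_quat(s["tool_rot"]).as_matrix()[:,1]; print("tool y angle",np.degrees(np.arctan2(y[1],y[0])))
cv2.imwrite("pics/w5.png",w["image"])
E
```

```text
t: 8.95
tcp_pos: [0.5574, -0.0831, 0.0968]
tool_rot: [0.744, 0.668, -0.0, -0.0]
force: [-0.0, -0.0, -3.0]
finger_gap: 0.295
gripper_force: 50.4
cap before lift (21652, array([ 0.5031, -0.286 ]), np.float64(86.4), array([16.4, 17. ]), array([ 503.1, -286.3]), 10.0) tcp .5040 -.2876
[ 0.55742749 -0.08311945  0.09676861] 0.29528428712221394
cap now (21622, array([ 0.5563, -0.0815]), np.float64(84.7), array([16.4, 17. ]), array([557.2, -83.2]), 11.5)
tongue (6631, array([ 0.5572, -0.0482]), np.float64(-5.4), array([ 7.9, 30.1]), array([557.3, -48.3]), 15.4)
tool y angle -6.1185072297024
```

```bash

python3 -m crank '[{"dp":[0.03,0.5,0],"angular":[0,0,0]},{"dp":[0,0.5,0],"angular":[0,0,0]},{"dp":[0,0.11,0],"angular":[0,0,0.3]},{"dp":[0,0,-0.4],"angular":[0,0,0]},{"dp":[0,0,-0.5],"angular":[0,0,0]},{"dp":[0,0,-0.4],"angular":[0,0,0]},{"dp":[0,0,0],"angular":[0,0,0]},{"dp":[0,0,0],"angular":[0,0,0]}]'
python3 - <<'E'
from h import *
exec("")
s=sense();t=s["tcp_pos"];w=wrist();P=cloud(w)
pickle.dump(w,open("w6.pkl","wb"));cv2.imwrite("pics/w6.png",w["image"])
im=cv2.resize(w["image"],None,fx=4,fy=4,interpolation=2); h=cv2.cvtColor(im,cv2.COLOR_BGR2HSV)
m=(h[...,0]>8)&(h[...,0]<28)&(h[...,1]>100)&(h[...,2]>90); ys,xs=np.where(m); q=ray(w,(np.c_[xs,ys]-1.5)/4,t[2]+.049)[:,:2]
q=q[np.hypot(*(q-t[:2]).T)<.0125]; print(t,"cap",q.mean(0),s["force"])
E
```

```text
t: 9.8
tcp_pos: [0.5585, -0.0503, 0.0572]
tool_rot: [0.743, 0.67, -0.0, -0.0]
force: [0.2, -0.2, -4.2]
finger_gap: 0.294
gripper_force: 50.3
[ 0.55852194 -0.05030776  0.05719967] cap [ 0.55740806 -0.04891253] [ 0.24522883 -0.23515697 -4.16138289]
```

View pics/w6.png

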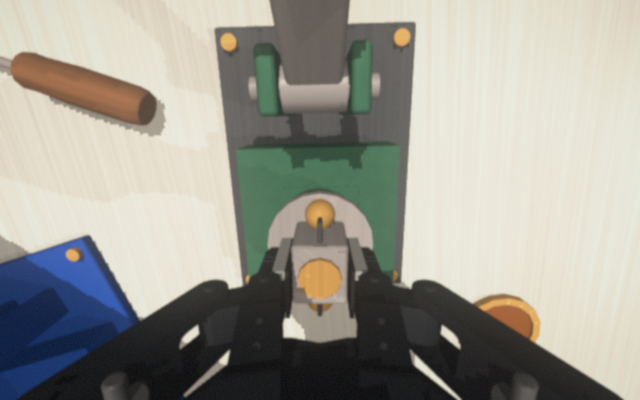

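The governor hangs over the bore, centred on it to within about 1 mm (cap at (320,279), block edges 238–400). Lower slowly.

```bash

python3 -m crank '[{"dp":[0,0,-0.1],"angular":[0,0,0]},{"dp":[0,0,-0.1],"angular":[0,0,0]},{"dp":[0,0,-0.1],"angular":[0,0,0]},{"dp":[0,0,0],"angular":[0,0,0]},{"dp":[0,0,0],"angular":[0,0,0]}]'
python3 -m crank '[{"dp":[0,0,-0.07],"angular":[0,0,0]},{"dp":[0,0,-0.07],"angular":[0,0,0]},{"dp":[0,0,0],"angular":[0,0,0]},{"dp":[0,0,0],"angular":[0,0,0]}]'
```

```text
t: 10.35
tcp_pos: [0.5587, -0.0501, 0.0488]
tool_rot: [0.742, 0.67, -0.0, -0.0]
force: [0.7, 0.4, -2.5]
finger_gap: 0.295
gripper_force: 50.4
t: 10.75
tcp_pos: [0.5587, -0.0501, 0.0445]
tool_rot: [0.742, 0.67, -0.0, -0.0]
force: [-0.3, -0.9, -2.7]
finger_gap: 0.294
gripper_force: 50.4
```

```bash

python3 -m crank '[{"dp":[0,0,-0.05],"angular":[0,0,0]},{"dp":[0,0,-0.05],"angular":[0,0,0]},{"dp":[0,0,0],"angular":[0,0,0]}]'
python3 -m crank '[{"dp":[0,0,-0.05],"angular":[0,0,0]},{"dp":[0,0,0],"angular":[0,0,0]},{"dp":[0,0,0],"angular":[0,0,0]}]'
```

```text
t: 11.05
tcp_pos: [0.5586, -0.0501, 0.0414]
tool_rot: [0.742, 0.67, -0.0, -0.0]
force: [-0.4, 0.4, -2.6]
finger_gap: 0.294
gripper_force: 50.4
t: 11.35
tcp_pos: [0.5587, -0.0501, 0.04]
tool_rot: [0.742, 0.67, -0.0, -0.0]
force: [0.6, 0.4, -3.3]
finger_gap: 0.291
gripper_force: 50.4
```

No push back: the tongue is already entering the slot. Continue to the flange.

```bash

python3 -m crank '[{"dp":[0,0,-0.05],"angular":[0,0,0]},{"dp":[0,0,-0.05],"angular":[0,0,0]},{"dp":[0,0,0],"angular":[0,0,0]},{"dp":[0,0,0],"angular":[0,0,0]}]'
python3 -m crank '[{"dp":[0,0,-0.05],"angular":[0,0,0]},{"dp":[0,0,0],"angular":[0,0,0]},{"dp":[0,0,0],"angular":[0,0,0]}]'
python3 -m crank '[{"dp":[0,0,-0.03],"angular":[0,0,0]},{"dp":[0,0,0],"angular":[0,0,0]},{"dp":[0,0,0],"angular":[0,0,0]}]'
```

```text
t: 11.75
tcp_pos: [0.5587, -0.0501, 0.037]
tool_rot: [0.742, 0.67, -0.0, -0.0]
force: [-0.1, -0.1, -3.9]
finger_gap: 0.293
gripper_force: 50.4
t: 12.05
tcp_pos: [0.5587, -0.0501, 0.0356]
tool_rot: [0.742, 0.67, -0.0, -0.0]
force: [-0.0, 0.5, -3.4]
finger_gap: 0.292
gripper_force: 50.4
t: 12.35
tcp_pos: [0.5588, -0.0501, 0.0353]
tool_rot: [0.742, 0.67, 0.0, 0.0]
force: [-0.6, 0.5, 3.8]
finger_gap: 0.293
gripper_force: 51.3
```

Contact came at the predicted height (TCP z 0.035 ⇒ governor origin about 0.028). Release, rise straight, and check.

```bash

python3 -m crank '[{"dp":[0,0,0],"angular":[0,0,0]},{"dp":[0,0,0],"angular":[0,0,0]},{"dp":[0,0,0],"angular":[0,0,0]},{"dp":[0,0,0],"angular":[0,0,0]},{"dp":[0,0,0],"angular":[0,0,0]},{"dp":[0,0,0],"angular":[0,0,0]},{"dp":[0,0,0.3],"angular":[0,0,0]},{"dp":[0,0,0.6],"angular":[0,0,0]},{"dp":[0,0,1],"angular":[0,0,0]},{"dp":[0,0,1],"angular":[0,0,0]},{"dp":[0,0,1],"angular":[0,0,0]},{"dp":[0,0,1],"angular":[0,0,0]},{"dp":[0,0,1],"angular":[0,0,0]},{"dp":[0,0,1],"angular":[0,0,0]},{"dp":[0,0,0],"angular":[0,0,0]},{"dp":[0,0,0],"angular":[0,0,0]}]' 0
python3 - <<'E'
from h import *
s=sense(); print(s["force"],s["q"].round(2)); w=wrist();P=cloud(w); pickle.dump(w,open("w7.pkl","wb")); cv2.imwrite("pics/w7.png",w["image"])
k=P.reshape(-1,3); d=np.hypot(k[:,0]-.557,k[:,1]+.0485)
for nm,m in (("cap",(d<.0095)&(k[:,2]>.075)),("flange",(d>.018)&(d<.028)&(k[:,2]<.053)&(k[:,2]>.03)),("block top",(d>.035)&(d<.048)&(k[:,2]>.03)&(k[:,2]<.06))): print(nm,m.sum(),np.median(k[m],0).round(4))
hsv=cv2.cvtColor(w["image"],cv2.COLOR_BGR2HSV); red=(((hsv[...,0]<6)|(hsv[...,0]>174))&(hsv[...,1]>150)).ravel()&(k[:,2]>.15)&(k[:,2]<.25); print("red",red.sum(),np.median(k[red],0),k[red].min(0),k[red].max(0))
E
```

```text
t: 13.95
tcp_pos: [0.5587, -0.0501, 0.2427]
tool_rot: [0.742, 0.67, 0.0, 0.001]
force: [-0.3, 0.1, -0.1]
finger_gap: 1.001
gripper_force: 0.0
[-0.30612467  0.07726815 -0.07033425] [-0.29  0.4   1.56 -0.    1.18 -0.19]
cap 1115 [ 0.5577 -0.0398  0.345 ]
flange 673 [ 0.5522 -0.0435  0.0458]
block top 2079 [ 0.5575 -0.0432  0.0389]
  return _methods._mean(a, axis=axis, dtype=dtype,
  ret = um.true_divide(
Traceback (most recent call last):
ValueError: zero-size array to reduction operation minimum which has no identity
```

View pics/w7.png

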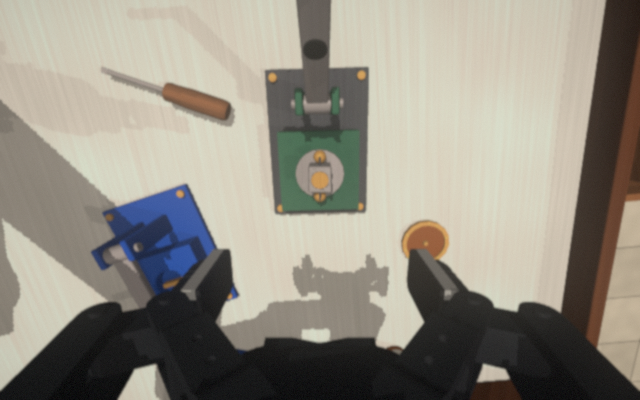

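The view shows the governor seated flush (flange top 7 mm above block top), cap at (320,180), clamp strap up out of the frame top. Move over the handle, turning the tool so the fingers close along the jig's y.

```bash

python3 -m crank '[{"dp":[-0.1,0.456,0],"angular":[0,0,8.3]},{"dp":[-0.1,0.456,0],"angular":[0,0,8.3]},{"dp":[-0.1,0.456,0],"angular":[0,0,8.3]},{"dp":[-0.1,0.456,0],"angular":[0,0,8.3]},{"dp":[-0.1,0.456,0],"angular":[0,0,8.3]},{"dp":[-0.1,0.456,0],"angular":[0,0,8.3]},{"dp":[-0.1,0.456,0],"angular":[0,0,8.3]},{"dp":[-0.1,0.456,0],"angular":[0,0,8.3]},{"dp":[-0.1,0.456,0],"angular":[0,0,8.3]},{"dp":[-0.1,0.456,0],"angular":[0,0,8.3]},{"dp":[-0.1,0.456,0],"angular":[0,0,8.3]},{"dp":[0,0,0],"angular":[0,0,0]},{"dp":[0,0,0],"angular":[0,0,0]}]' 0
python3 - <<'E'
from h import *
s=sense(); w=wrist();P=cloud(w); pickle.dump(w,open("w8.pkl","wb")); cv2.imwrite("pics/w8.png",w["image"]);k=P.reshape(-1,3)
y=R.from_quat(s["tool_rot"]).as_matrix()[:,1]; print("tool y angle",np.degrees(np.arctan2(y[1],y[0])))
hsv=cv2.cvtColor(w["image"],cv2.COLOR_BGR2HSV); m=((hsv[...,0]<6)|(hsv[...,0]>174))&(hsv[...,1]>140)
n,l,st,ce=cv2.connectedComponentsWithStats(m.astype(np.uint8))
for i in range(1,n):
    if st[i,4]>80:
        q=k[(l==i).ravel()]; q=q[q[:,2]>.001]; print(st[i],np.median(q,0).round(4))
        ys,xs=np.where(l==i); g=ray(w,np.c_[xs,ys],.207)[:,:2]; print(rect(g))
E
```

```text
t: 15.3
tcp_pos: [0.525, 0.1002, 0.2406]
tool_rot: [0.041, 0.999, -0.0, -0.001]
force: [-0.9, 0.2, 1.0]
finger_gap: 1.002
gripper_force: 0.0
tool y angle 85.28555610850627
[ 479    0   62   88 2112] [0.3861 0.3324 0.0211]
(array([421.4, 224.3]), array([54.4, 15.2]), 31.7)
[315 195  14  83 845] [0.531  0.1004 0.2074]
(array([538.4, 100.5]), array([ 9.1, 63.7]), 85.1)
```

```bash

python3 -m crank '[{"dp":[0,0,-0.67],"angular":[0,0,0]},{"dp":[0,0,-0.67],"angular":[0,0,0]},{"dp":[0,0,-0.67],"angular":[0,0,0]},{"dp":[0,0,-0.67],"angular":[0,0,0]},{"dp":[0,0,0],"angular":[0,0,0]},{"dp":[0,0,0],"angular":[0,0,0]}]' 0
python3 -m crank '[{"dp":[0,0,0],"angular":[0,0,0]},{"dp":[0,0,0],"angular":[0,0,0]},{"dp":[0,0,0],"angular":[0,0,0]},{"dp":[0,0,0],"angular":[0,0,0]},{"dp":[0,0,0],"angular":[0,0,0]},{"dp":[0,0,0],"angular":[0,0,0]},{"dp":[0,0,0],"angular":[0,0,0]},{"dp":[0,0,0],"angular":[0,0,0]},{"dp":[0,0,0],"angular":[0,0,0]},{"dp":[0,0,0],"angular":[0,0,0]}]' 1 35
```

```text
t: 15.95
tcp_pos: [0.5259, 0.0997, 0.1612]
tool_rot: [0.041, 0.999, -0.0, -0.0]
force: [1.0, -0.2, -0.3]
finger_gap: 0.999
gripper_force: 0.0
t: 16.95
tcp_pos: [0.5259, 0.1006, 0.1617]
tool_rot: [0.04, 0.999, 0.0, 0.0]
force: [-0.7, 2.7, 5.8]
finger_gap: 0.131
gripper_force: 34.3
```

Bar pinched (gap ≈ 11 mm). Compute the arc increments.

```bash
python3 - <<'E'
import numpy as np
a=np.linspace(2.106,0,19); y=80-130*np.cos(a); z=92+130*np.sin(a)
for i in range(18):
    dy=y[i+1]-y[i]; print(i,round(a[i+1],2),np.round([.0785*dy/30,.997*dy/30,(z[i+1]-z[i])/30],2).tolist())
E
```

```text
0 1.99 [-0.04, -0.45, 0.23]
1 1.87 [-0.04, -0.47, 0.18]
2 1.76 [-0.04, -0.49, 0.12]
3 1.64 [-0.04, -0.5, 0.06]
4 1.52 [-0.04, -0.51, 0.0]
5 1.4 [-0.04, -0.5, -0.05]
6 1.29 [-0.04, -0.49, -0.11]
7 1.17 [-0.04, -0.48, -0.17]
8 1.05 [-0.04, -0.45, -0.22]
9 0.94 [-0.03, -0.42, -0.28]
10 0.82 [-0.03, -0.39, -0.32]
11 0.7 [-0.03, -0.35, -0.37]
12 0.58 [-0.02, -0.3, -0.41]
13 0.47 [-0.02, -0.25, -0.44]
14 0.35 [-0.02, -0.2, -0.46]
15 0.23 [-0.01, -0.15, -0.49]
16 0.12 [-0.01, -0.09, -0.5]
17 0.0 [-0.0, -0.03, -0.51]
```

```bash

python3 -m crank '[{"dp":[-0.04,-0.45,0.23],"angular":[0,0,0]},{"dp":[-0.04,-0.47,0.18],"angular":[0,0,0]},{"dp":[-0.04,-0.49,0.12],"angular":[0,0,0]},{"dp":[-0.04,-0.5,0.06],"angular":[0,0,0]},{"dp":[-0.04,-0.51,0],"angular":[0,0,0]},{"dp":[-0.04,-0.5,-0.05],"angular":[0,0,0]},{"dp":[0,0,0],"angular":[0,0,0]}]'
python3 -m crank '[{"dp":[-0.04,-0.49,-0.11],"angular":[0,0,0]},{"dp":[-0.04,-0.48,-0.17],"angular":[0,0,0]},{"dp":[-0.04,-0.45,-0.22],"angular":[0,0,0]},{"dp":[0,0,0],"angular":[0,0,0]}]'
```

```text
t: 17.65
tcp_pos: [0.5189, 0.0107, 0.1776]
tool_rot: [0.041, 0.999, -0.001, 0.0]
force: [-0.2, -1.4, 5.0]
finger_gap: 0.126
gripper_force: 35.5
t: 18.05
tcp_pos: [0.5154, -0.0319, 0.1616]
tool_rot: [0.041, 0.999, -0.001, 0.0]
force: [2.2, -1.7, -0.2]
finger_gap: 0.127
gripper_force: 35.0
```

```bash

python3 -m crank '[{"dp":[-0.03,-0.42,-0.28],"angular":[0,0,0]},{"dp":[-0.03,-0.39,-0.32],"angular":[0,0,0]},{"dp":[-0.03,-0.35,-0.37],"angular":[0,0,0]},{"dp":[-0.02,-0.3,-0.41],"angular":[0,0,0]},{"dp":[-0.02,-0.25,-0.44],"angular":[0,0,0]},{"dp":[0,0,0],"angular":[0,0,0]}]'
python3 -m crank '[{"dp":[-0.02,-0.2,-0.46],"angular":[0,0,0]},{"dp":[-0.01,-0.15,-0.49],"angular":[0,0,0]},{"dp":[-0.01,-0.09,-0.5],"angular":[0,0,0]},{"dp":[0,0,0],"angular":[0,0,0]},{"dp":[0,0,0],"angular":[0,0,0]}]'
```

```text
t: 18.65
tcp_pos: [0.511, -0.0825, 0.1057]
tool_rot: [0.041, 0.999, -0.0, -0.001]
force: [4.6, 0.3, -3.0]
finger_gap: 0.124
gripper_force: 35.1
t: 19.15
tcp_pos: [0.5098, -0.0944, 0.0636]
tool_rot: [0.04, 0.999, 0.0, -0.0]
force: [4.4, 0.7, -1.3]
finger_gap: 0.118
gripper_force: 35.4
```

Now the last 15 mm, gently onto the stop.

```bash

python3 -m crank '[{"dp":[0,-0.02,-0.2],"angular":[0,0,0]},{"dp":[0,-0.01,-0.2],"angular":[0,0,0]},{"dp":[0,0,0],"angular":[0,0,0]},{"dp":[0,0,0],"angular":[0,0,0]}]'
python3 -m crank '[{"dp":[0,0,-0.1],"angular":[0,0,0]},{"dp":[0,0,0],"angular":[0,0,0]},{"dp":[0,0,0],"angular":[0,0,0]}]'
python3 -m crank '[{"dp":[0,0,-0.07],"angular":[0,0,0]},{"dp":[0,0,0],"angular":[0,0,0]},{"dp":[0,0,0],"angular":[0,0,0]}]'
```

```text
t: 19.55
tcp_pos: [0.5097, -0.0952, 0.052]
tool_rot: [0.04, 0.999, 0.0, -0.0]
force: [4.6, 0.8, -2.9]
finger_gap: 0.123
gripper_force: 35.8
t: 19.85
tcp_pos: [0.5098, -0.0952, 0.0493]
tool_rot: [0.04, 0.999, 0.0, -0.0]
force: [2.9, 1.4, -2.4]
finger_gap: 0.129
gripper_force: 35.9
t: 20.15
tcp_pos: [0.5098, -0.0952, 0.0484]
tool_rot: [0.04, 0.999, -0.0, 0.0]
force: [0.3, 1.9, 9.0]
finger_gap: 0.126
gripper_force: 36.8
```

On the stop (push jumped 11 N). Let go, rise, and check the strap's level.

```bash

python3 -m crank '[{"dp":[0,0,0.04],"angular":[0,0,0]},{"dp":[0,0,0],"angular":[0,0,0]},{"dp":[0,0,0],"angular":[0,0,0]},{"dp":[0,0,0],"angular":[0,0,0]},{"dp":[0,0,0],"angular":[0,0,0]},{"dp":[0,0,0],"angular":[0,0,0]},{"dp":[0,0,0],"angular":[0,0,0]},{"dp":[0,0,0.3],"angular":[0,0,0]},{"dp":[0,0,1],"angular":[0,0,0]},{"dp":[0,0,1],"angular":[0,0,0]},{"dp":[0,0,1],"angular":[0,0,0]},{"dp":[0,0,1],"angular":[0,0,0]},{"dp":[0,0,1],"angular":[0,0,0]},{"dp":[0,0,0],"angular":[0,0,0]},{"dp":[0,0,0],"angular":[0,0,0]}]' 0
python3 - <<'E'
from h import *
w=wrist(); k=cloud(w).reshape(-1,3); o=np.array([.557,-.0485]); d=k[:,:2]-o; xj=d@[.997,-.0785]; yj=d@[.0785,.997]
for lo in range(-60,70,15):
    m=(abs(xj)<.007)&(yj>lo/1e3)&(yj<lo/1e3+.015)&(k[:,2]>.06)&(k[:,2]<.15); print(lo,m.sum(),np.median(k[m,2]).round(4) if m.any() else None)
m=(xj<-.02)&(xj>-.06)&(abs(yj+.05)<.008)&(k[:,2]>.06)&(k[:,2]<.15); print("handle",m.sum(),np.percentile(k[m,2],[50,95]))
m=(abs(xj)>.016)&(np.hypot(xj,yj)>.018)&(np.hypot(xj,yj)<.028)&(k[:,2]>.03)&(k[:,2]<.055); print("flange",m.sum(),np.median(k[m,2]))
m=(abs(xj)<.045)&(abs(yj)<.045)&(np.hypot(xj,yj)>.034)&(k[:,2]>.03)&(k[:,2]<.055); print("block",np.median(k[m,2]))
E
```

```text
t: 21.65
tcp_pos: [0.51, -0.0953, 0.2085]
tool_rot: [0.04, 0.999, -0.0, 0.001]
force: [0.5, 0.6, 0.6]
finger_gap: 1.0
gripper_force: 0.0
-60 136 0.0959
-45 195 0.0959
-30 242 0.0957
-15 192 0.0959
0 193 0.0958
15 227 0.0958
30 188 0.096
45 195 0.0959
60 214 0.0964
handle 476 [0.09574678 0.09744423]
flange 266 0.04584814339676635
block 0.03893206576145572
```

The strap is level (all 95.7–96.4 mm), so the clamp is at 0, and the flange is flush. Hand in.

```bash
python3 -c "
from station import order; print(order.sign_off())"
```

```text
the job is handed in; nothing more can be done
None
```

The governor is seated flush in the green jig's bore with the clamp fully shut over it, the arm is clear, and the job was handed in at about 22 s; the slot met the tongue on the way down, so no turning was needed in the bore, and I did not re-measure the bystanders.

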